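Sort the platform's small parts into the organiser trays

TASK

The blue stacking organiser has been taken apart and its three trays set out on the mat; sort the loose gym parts into them: one lever-clamp collar lying flat in each bay of the two-bay tray, the hex key lying flat in the long undivided tray, and the two small weight plates in the square tray, the larger flat on the tray floor and the smaller centred on top of it. Leave the kettlebell and the glass jar where they stand.

Things in the scene. Friction and masses are not known exactly. Their poses are not given: they have to be found in the camera images.
- collar_a: One steel lever-clamp collar, lying flat like a ring: outside diameter 48 mm, bore 29 mm, 28 mm high, 0.2 kg. Its clamp lever sticks out on the +x side to 36 mm from the ring's axis (dark bar along y from -14 to +26 mm). Origin: on the ring's axis at the underside; z up. Grip the ring along its y. The two collars are alike and may swap bays.
- collar_b: The other steel lever-clamp collar, lying flat like a ring: outside diameter 48 mm, bore 29 mm, 28 mm high, 0.2 kg. Its clamp lever sticks out on the +x side to 36 mm from the ring's axis (dark bar along y from -14 to +26 mm). Origin: on the ring's axis at the underside; z up. Grip the ring along its y. The two collars are alike and may swap bays.
- large_plate: The larger small weight plate: dark cast-iron disc lying flat, 66 mm diameter, 16 mm thick, 29 mm centre hole, 0.32 kg. Origin: centre of its underside; z up.
- small_plate: The smaller weight plate: dark cast-iron disc lying flat, 50 mm diameter, 14 mm thick, 29 mm centre hole, 0.14 kg. Origin: centre of its underside; z up.
- hex_key: Chrome L-shaped hex key lying flat, bar 10 mm thick and 10 mm high, 0.09 kg. Long arm along x, 112 mm; the short arm starts at the +x end and points to +y, reaching 40 mm from the long arm's centre line. Origin: middle of the long arm, at its underside; z up. Centre of mass: x = 12, y = 5 mm.
- long_tray: Long undivided tray, 94 mm along x by 188 mm along y outside (86 x 180 mm inside), blue plastic, fixed to the mat, 28 mm high (corner posts 32 mm), floor and walls 4 mm thick. Origin: centre of its underside, on the mat; z up.
- two_bay_tray: Two-bay tray, 118 mm along x by 172 mm along y outside; a divider 4 mm thick, as high as the walls, at y = 0 makes two bays, each 110 mm (x) by 80 mm (y) inside, centred at y = +42 and -42 mm, blue plastic, fixed to the mat, 28 mm high (corner posts 32 mm), floor and walls 4 mm thick. Origin: centre of its underside, on the mat; z up.
- square_tray: Square undivided tray, 133 x 133 mm outside (125 x 125 mm inside), blue plastic, fixed to the mat, 28 mm high (corner posts 32 mm), floor and walls 4 mm thick. Origin: centre of its underside, on the mat; z up.
- kettlebell: Bystander: cast-iron mini kettlebell, 92 mm diameter, 134 mm high, 2 kg. Origin: centre of its underside; z up. Leave it alone.
- jar: Bystander: clear glass jar with a steel cap, 76 mm diameter, 110 mm high. Origin: centre of its underside; z up. Leave it alone.

How it is judged:
At the end, for the whole second after the job is handed in: One collar flat on the floor of each bay of the two-bay tray; hex key flat on the long tray's floor; larger plate flat on the square tray's floor, smaller flat on it, centres within 10 mm; undersides within 5 mm of the floor, tilt under 0.12 rad; all at rest; kettlebell and jar within 20 mm (((x of collar_a in the frame of two_bay_tray between -0.034 and 0.034 m and y of collar_a in the frame of two_bay_tray between 0.015 and 0.065 m and z of collar_a in the frame of two_bay_tray between -0.001 and 0.009 m and angle between each of collar_a, collar_b's own z axis and vertical below 0.12 rad and x of collar_b in the frame of two_bay_tray between -0.034 and 0.034 m and y of collar_b in the frame of two_bay_tray between -0.065 and -0.015 m and z of collar_b in the frame of two_bay_tray between -0.001 and 0.009 m) or (x of collar_a in the frame of two_bay_tray between -0.034 and 0.034 m and y of collar_a in the frame of two_bay_tray between -0.065 and -0.015 m and z of collar_a in the frame of two_bay_tray between -0.001 and 0.009 m and angle between each of collar_a, collar_b's own z axis and vertical below 0.12 rad and x of collar_b in the frame of two_bay_tray between -0.034 and 0.034 m and y of collar_b in the frame of two_bay_tray between 0.015 and 0.065 m and z of collar_b in the frame of two_bay_tray between -0.001 and 0.009 m)) and x of large_plate in the frame of square_tray between -0.034 and 0.034 m and y of large_plate in the frame of square_tray between -0.034 and 0.034 m and z of large_plate in the frame of square_tray between -0.001 and 0.009 m and angle between each of large_plate, small_plate, hex_key's own z axis and vertical below 0.12 rad and horizontal distance between small_plate and large_plate below 0.01 m and z of small_plate in the frame of large_plate between 0.012 and 0.02 m and x of hex_key in the frame of long_tray between -0.04 and 0.04 m and y of hex_key in the frame of long_tray between -0.086 and 0.086 m and z of hex_key in the frame of long_tray between -0.001 and 0.009 m and linear speed of each of collar_a, collar_b, large_plate, small_plate, hex_key below 0.02 m/s); the robot touches nothing.
It fails at once if the kettlebell moved by more than 20 mm (distance of kettlebell from where it was at the start of the episode above 0.02 m).
It fails at once if the glass jar moved by more than 20 mm (distance of jar from where it was at the start of the episode above 0.02 m).
It also fails if it takes over 120 s, if anything falls off the work surface, if the arm or the gripper's body presses on something with over 40 N, if the wrist force passes 120 N, or if a joint passes its speed limit or range.

ROBOT

A 6-joint arm with a two-finger parallel gripper is mounted at the origin on the work surface. World frame = base frame: x ahead of the robot, y to its left, z up, the work surface at z = 0. Lengths are in m, angles in rad, forces in N, time in s.
With the tool pointing down it reaches from about 0.225 to 0.725 m from the base axis. Payload 3.1 kg.
Tool frame: the origin (TCP) lies midway between the tips of the shut fingers; the grasp point (between the pads) lies 19 mm behind it; z points along the fingers, y is the line along which they close (so a half turn about z gives the same grasp; the last joint's range is limited). The gripper opens to 85 mm and grips with 20 to 120 N. Pads are 22 mm wide; open, the fingers measure 114 mm over their backs; the gripper's body (76 mm by 85 mm) begins 54 mm behind the grasp point. The pads swing forward as they close: fully open they stand 13 mm farther back than shut.
Start: joints at [-1.373, 0.048, 0.099, 1.622, 0, 1.443], TCP at [0.168, -0.497, 0.205] pointing down, gripper open.
Joint ranges: [-2.91, 2.91], [-0.99, 1.94], [-1.21, 1.42], [-2.12, 2.29], [-1.49, 1.47], [-3.14, 3.14]. Speed limits (rad/s): [2.79, 2.79, 3.14, 3.14, 3.14, 3.14].

INTERFACE

Orientations are given as a unit quaternion [w, x, y, z].
In Python, from cell import * gives the robot as it stands. The module is installed in compiled form; this text tells all that it offers. Calls block until the motion is done:
- goto(position, orientation): joint-space move of the TCP to a pose.
- servo_line(position, velocity=0.15, rot=None): straight line of the TCP; rot=None keeps the orientation; velocity is the mean speed in m/s.
- move_j(angles): joint-space move.
- ungrasp() and close(grip_force=None): open the fingers fully, or close them until they stop; grip_force is the grip in N (None keeps the last).
- sleep(seconds).
- inverse_kinematics(position, orientation): joint angles nearest the present ones, or None.
- observe(): the state.
- snapshot(name): name is "scene" or "top"; returns a dict with "color" (480x640x3 uint8, red, green, blue), "fov_y" (degrees; the focal length in pixels is half the picture's height over the tangent of half this angle, whatever the lens; pixels are square), "cx", "cy" (the principal point, pixels), "position" and "rotation" of the camera in the world. Camera axes: x right, y down, z forward; pixel columns grow to the right and rows downward; lengths in m; the calibration is good to about 2 mm. A picture is of the moment at which its call begins. There is no depth.
A pose or a line that the arm cannot do raises IKError and nothing moves.
- sign_off(): hands the job in; it is judged then, once.
The state is a dict: "clock": time; "qpos": joint angles; "dq": joint speeds; "effort": joint torques, N m; "ee_pos": TCP position; "tcp_rot": TCP orientation; "wrist_force": force on the tool from outside, world axes, zero at the start; "ft_torque": the same for the moment, N m; "opening": finger opening in m; "grasp_force": force on a finger pad.
Only numpy, scipy, OpenCV 4.12 (cv2) and the standard library are available. Lean on these libraries where they do the work, as an engineer would, in place of code of your own. Each camera call takes 0.05 s, during which the arm holds its last target. There are 200 camera calls.

## Working session

There is one attempt and no reset: what is moved stays moved. The work goes in short steps, each a Python script; the robot and the scene stay as the last script left them, time stands still between calls to the robot, and variables do not carry over. Pictures are saved under pics/ and viewed, at most 14 in all, crops included, and the job is handed in when it is done.

```bash
mkdir -p pics; python3 - <<'E'
from cell import *
import cv2
for n in("top","scene"):
    s=snapshot(n); cv2.imwrite(f"pics/{n}0.png",s["color"][:,:,::-1])
    print({k:v for k,v in s.items() if k!="color"})
print(observe())
E
```

```text
{'fov_y': 50.879876392189054, 'cx': 316.7845578745188, 'cy': 240.902829951162, 'position': array([ 0.31643797, -0.01315454,  1.16678913]), 'rotation': array([-0.05266396,  0.71540218, -0.69445997,  0.05613893])}
{'fov_y': 50.18284510830052, 'cx': 315.6215642142294, 'cy': 242.17381131677206, 'position': array([0.95923073, 0.90376718, 1.10496769]), 'rotation': array([-0.08357144,  0.23099425,  0.89606339, -0.36976731])}
{'clock': 0.1, 'qpos': array([-1.37280070e+00,  4.86914704e-02,  9.77428676e-02,  1.62200420e+00,
        2.69838207e-05,  1.44298551e+00]), 'dq': array([-1.46198400e-03, -9.84081071e-04,  5.95449096e-03,  7.52337682e-04,
       -9.01392702e-04, -5.09791258e-05]), 'effort': array([ 2.79065251e-03, -3.39851403e+01,  3.20935929e+01,  1.58387900e-02,
       -1.39426124e-04, -1.36087333e-06]), 'ee_pos': array([ 0.16790851, -0.49677984,  0.20412075]), 'tcp_rot': array([-1.07804923e-03,  9.86760016e-01,  1.62183564e-01, -2.43466617e-05]), 'wrist_force': array([ 0.01635879, -0.18326595, -0.71816557]), 'ft_torque': array([-0.00843167, -0.00994439,  0.01008013]), 'grasp_force': 0.0, 'opening': 0.08556417107603358}
```

View pics/top0.png

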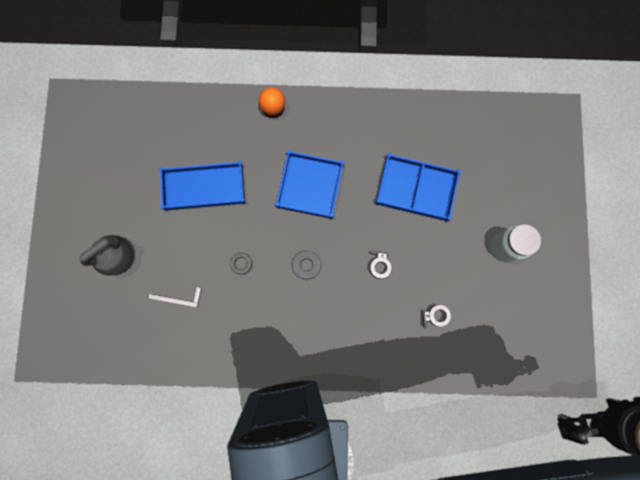

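View pics/scene0.png

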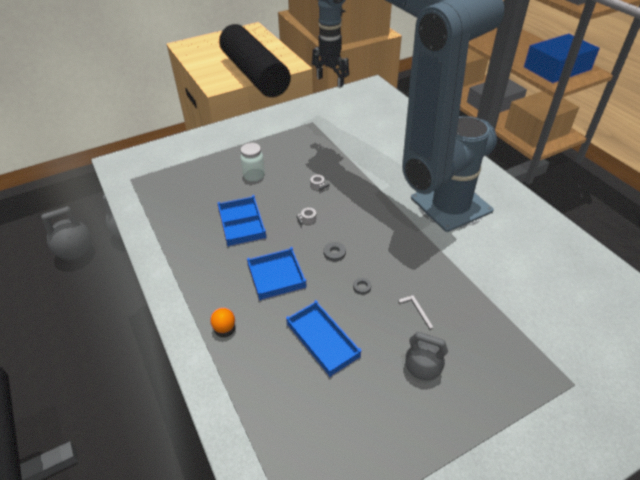

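The top view shows long tray (203,186), square tray (311,185), two-bay tray (418,187), collars (380,265) and (439,316), large plate (306,265), small plate (241,263), hex key with its corner at (197,304), kettlebell (112,255) and jar (522,242). The scene view agrees with this layout. Next I enlarge.

```bash
python3 - <<'E'
import cv2
im=cv2.imread("pics/top0.png")
for n,(x,y,w,h) in dict(L=(140,140,220,180),R=(280,140,200,190)).items():
    c=im[y:y+h,x:x+w]; k=3 if n=='R' else 3.3
    k=3
    c=cv2.resize(c,None,fx=k,fy=k,interpolation=cv2.INTER_CUBIC)
    c=cv2.convertScaleAbs(c,alpha=1.5)
    for i in range(0,w,20): cv2.putText(c,str(x+i),(i*k,8),0,.3,(255,255,255)); cv2.line(c,(i*k,10),(i*k,16),(255,255,255))
    for i in range(0,h,20): cv2.putText(c,str(y+i),(0,i*k+4),0,.3,(255,255,255)); cv2.line(c,(20,i*k),(26,i*k),(255,255,255))
    cv2.imwrite(f"pics/c{n}.png",c)
E
```

```text
(no output)
```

View pics/cL.png

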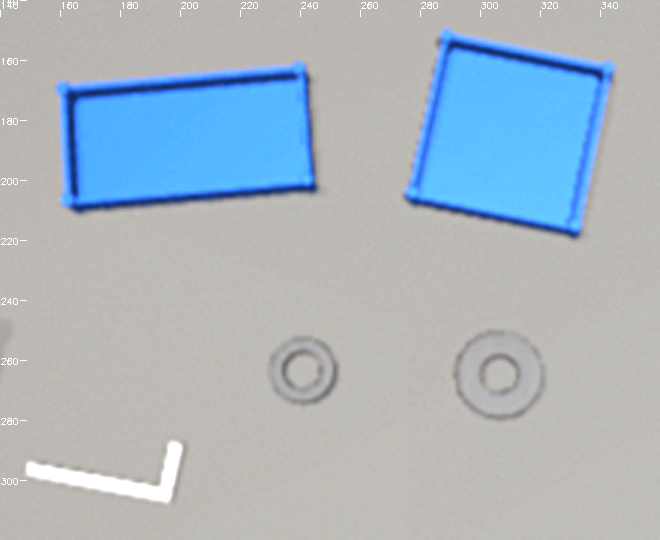

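View pics/cR.png

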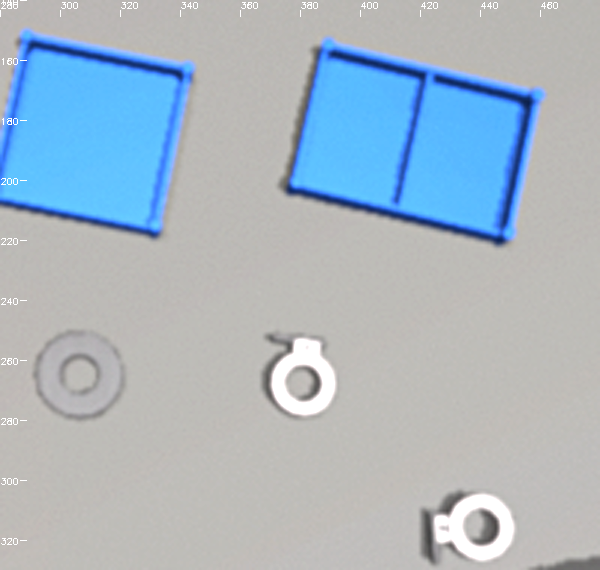

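```bash
cat > h.py <<'E'
import numpy as np
from scipy.spatial.transform import Rotation as R
def rot(q): return R.from_quat([q[1],q[2],q[3],q[0]])
def px(s,uv,z):
    f=240/np.tan(np.radians(s["fov_y"]/2)); uv=np.atleast_2d(uv).astype(float)
    d=np.c_[(uv[:,0]-s["cx"])/f,(uv[:,1]-s["cy"])/f,np.ones(len(uv))]
    d=rot(s["rotation"]).apply(d); p=s["position"]
    return p+d*((z-p[2])/d[:,2])[:,None]
def proj(s,P):
    f=240/np.tan(np.radians(s["fov_y"]/2))
    c=rot(s["rotation"]).inv().apply(np.atleast_2d(P)-s["position"])
    return np.c_[c[:,0]/c[:,2]*f+s["cx"],c[:,1]/c[:,2]*f+s["cy"]]
E
python3 - <<'E'
from cell import *
from h import *
s=snapshot("top")
np.set_printoptions(precision=4,suppress=True)
T=dict(long=[(161.7,169.3),(239.7,163.3),(244.3,201.3),(163.3,207)],sq=[(289,152.3),(342,163.3),(332,216.3),(277.7,205)],two=[(389.3,155.3),(459,171.7),(448.7,218),(377.7,202.7)])
for k,v in T.items():
    p=px(s,v,.032)[:,:2]; e=np.roll(p,-1,0)-p
    print(k,p.mean(0),np.linalg.norm(e,axis=1),np.degrees(np.arctan2(e[:,1],e[:,0])))
O=dict(small=((241,263.3),.014),large=((306.3,264.8),.016),cA=((381.3,267.3),.028),cAl=((382.7,255.7),.024),cB=((440.7,315.7),.028),cBl=((427.3,316),.024),h0=((149.7,296.3),.01),hc=((194.3,304.3),.01),h1=((199,288),.01),kb=((112,255),.05),jar=((522,240),.11))
for k,(u,z) in O.items(): p=px(s,u,z)[0]; print(k,p,np.hypot(p[0],p[1]))
E
```

```text
long [0.6152 0.2522] [0.1812 0.0915 0.1859 0.0899] [ -83.6273 -170.3555   95.9012    6.6973]
sq [0.6256 0.003 ] [0.1266 0.1283 0.1276 0.1286] [-100.363   170.9314   79.7622   -9.5017]
two [ 0.6268 -0.2485] [0.1665 0.1136 0.1664 0.1173] [-101.9991  167.1617   79.2798  -12.7765]
small [0.4382 0.156  0.014 ] 0.46519832696310254
large [0.4391 0.0062 0.016 ] 0.4391021630424259
cA [ 0.4372 -0.1642  0.028 ] 0.46699115584305034
cAl [ 0.4643 -0.1677  0.024 ] 0.49364124846102225
cB [ 0.3325 -0.2982  0.028 ] 0.4465719015228389
cBl [ 0.331 -0.269  0.024] 0.4265263892122282
h0 [0.357  0.3602 0.01  ] 0.5071672780102315
hc [0.342  0.2577 0.01  ] 0.42819930104904885
h1 [0.3792 0.2494 0.01  ] 0.4538662590288369
kb [0.4444 0.4382 0.05  ] 0.6240859993035546
jar [ 0.4957 -0.4521  0.11  ] 0.6709315323156471
```

```bash
cat >> h.py <<'E'
from cell import *
HOV=.17
def quat(a):
    y=np.array([np.cos(a),np.sin(a),0]); z=np.array([0,0,-1.]); x=np.cross(y,z)
    q=R.from_matrix(np.c_[x,y,z]).as_quat(); return np.r_[q[3],q[:3]]
def tw(tray,xy):
    x,y,d=tray; c,s=np.cos(np.radians(d)),np.sin(np.radians(d))
    return np.array([x+c*xy[0]-s*xy[1],y+s*xy[0]+c*xy[1]])
LONG=(.6152,.2522,6.1); SQ=(.6256,.003,-9.8); TWO=(.6268,-.2485,-11.5)
def q6(p,z,a):
    j=inverse_kinematics(np.r_[p,z],quat(a)); return None if j is None else j
def plan(p,a,choices):
    """a: grasp angle (deg); choices: (place xy, turn of part in deg). Least wrist turn wins."""
    best=None
    for g in (a,a+180):
        j=q6(p,HOV,np.radians(g))
        if j is None or q6(p,.02,np.radians(g)) is None: continue
        for c,t in choices:
            k=q6(c,HOV,np.radians(g+t)); 
            if k is None or q6(c,.02,np.radians(g+t)) is None: continue
            w=abs(k[5]-j[5])+.3*abs(j[5]-observe()["qpos"][5])
            if best is None or w<best[0]: best=(w,g,c,t)
    return best
def st(m):
    o=observe(); print(m,"t=%.1f"%o["clock"],"tcp",o["ee_pos"].round(4),"open %.4f F %.1f"%(o["opening"],o["grasp_force"]),"fz",o["wrist_force"].round(1))
def pick(p,g,z,force):
    q=quat(np.radians(g)); goto(np.r_[p,HOV],q); servo_line(np.r_[p,z],.2); st("down")
    close(force); st("shut"); servo_line(np.r_[p,HOV],.2); st("up")
def place(p,g,z):
    q=quat(np.radians(g)); goto(np.r_[p,HOV],q); servo_line(np.r_[p,z],.15); st("at")
    ungrasp(); st("open"); servo_line(np.r_[p,HOV],.2)
def shot(n,box=None,k=3,cam="top"):
    import cv2
    s=snapshot(cam); c=s["color"][:,:,::-1]
    if box: x,y,w,h=box; c=cv2.resize(c[y:y+h,x:x+w],None,fx=k,fy=k,interpolation=cv2.INTER_CUBIC)
    cv2.imwrite(f"pics/{n}.png",c); return s
E
python3 - <<'E'
from h import *
# collar A -> bay +y; lever to tray +/-y, ring shifted 6 mm away from the lever
yaw=-8; p=np.array([.4372,-.1642])
ch=[(tw(TWO,(0,42-6)),-11.5+90-yaw),(tw(TWO,(0,42+6)),-11.5-90-yaw)]
b=plan(p,yaw+90,ch); print(b)
_,g,c,t=b
pick(p,g,.014,80)
shot("grasp1",(300,170,200,150),3)
goto(np.r_[c,HOV],quat(np.radians(g+t))); st("over")
shot("over1",(340,120,200,150),3)
E
```

```text
NoneTraceback (most recent call last):
  File "<stdin>", line 6, in <module>
TypeError: cannot unpack non-iterable NoneType object
```

```bash
python3 - <<'E'
from h import *
np.set_printoptions(precision=3,suppress=True)
def scan(n,p,z,a):
    for d in (0,180):
        print(n,z,a+d,q6(p,z,np.radians(a+d)))
A=np.array([.4372,-.1642])
for z in(.2,.014): scan("A",A,z,82)
for y in (42,-42):
  for z in (.17,.02): scan("bay%d"%y,tw(TWO,(0,y)),z,-11.5)
scan("sq",tw(SQ,(0,0)),.02,0); scan("sq",tw(SQ,(0,0)),.02,90)
# test range of angles
print([a for a in range(-180,180,15) if q6(tw(TWO,(0,42)),.02,np.radians(a)) is not None])
print([a for a in range(-180,180,15) if q6(tw(TWO,(0,42)),.17,np.radians(a)) is not None])
E
```

```text
A 0.2 82 [-0.503 -0.104 -0.06   1.615  0.    -0.363]
A 0.2 262 [-0.503 -0.104 -0.06   1.615  0.     2.778]
A 0.014 82 [-0.503 -0.056 -0.387  1.239  0.    -0.363]
A 0.014 262 [-0.503 -0.056 -0.387  1.239  0.     2.778]
bay42 0.17 -11.5 None
bay42 0.17 168.5 None
bay42 0.02 -11.5 None
bay42 0.02 168.5 None
bay-42 0.17 -11.5 None
bay-42 0.17 168.5 None
bay-42 0.02 -11.5 None
bay-42 0.02 168.5 None
sq 0.02 0 [-0.102  0.344  0.07   1.297  0.     1.468]
sq 0.02 180 [-0.102  0.344  0.07   1.297  0.    -1.673]
sq 0.02 90 [-0.102  0.344  0.07   1.297  0.    -0.102]
sq 0.02 270 [-0.102  0.344  0.07   1.297  0.     3.039]
[]
[]
```

```bash
python3 - <<'E'
from h import *
np.set_printoptions(precision=3,suppress=True)
goto([.45,-.16,.2],quat(np.radians(82)))
for y in (42,-42,0):
  for z in (.17,.02):
    c=tw(TWO,(0,y)); print(y,c,[(a,q6(c,z,np.radians(a)) is not None) for a in (-11.5,168.5,30,78.5,258.5)])
for r in (.6,.64,.66,.68,.7,.72): print(r,[q6(r*np.array([np.cos(t),np.sin(t)]),.02,0) is not None for t in (-.5,-.35,-.2,0,.2,.4)])
E
```

```text
42 [ 9.    40.908] [(-11.5, False), (168.5, False), (30, False), (78.5, False), (258.5, False)]
42 [ 9.    40.908] [(-11.5, False), (168.5, False), (30, False), (78.5, False), (258.5, False)]
-42 [ -7.747 -41.405] [(-11.5, False), (168.5, False), (30, False), (78.5, False), (258.5, False)]
-42 [ -7.747 -41.405] [(-11.5, False), (168.5, False), (30, False), (78.5, False), (258.5, False)]
0 [ 0.627 -0.248] [(-11.5, True), (168.5, True), (30, True), (78.5, True), (258.5, True)]
0 [ 0.627 -0.248] [(-11.5, True), (168.5, True), (30, True), (78.5, True), (258.5, True)]
0.6 [True, True, True, True, True, True]
0.64 [True, True, True, True, True, True]
0.66 [True, True, True, True, True, True]
0.68 [True, True, True, True, True, True]
0.7 [True, True, True, True, True, True]
0.72 [True, True, True, True, True, True]
```

My units slip: I gave mm where `tw` needs metres.

```bash
python3 - <<'E'
from h import *
yaw=-8; p=np.array([.4372,-.1642])
ch=[(tw(TWO,(0,.042-.006)),-11.5+90-yaw),(tw(TWO,(0,.042+.006)),-11.5-90-yaw)]
b=plan(p,yaw+90,ch); print(b)
_,g,c,t=b
ch=[(c,(t+180)%360-180)]
pick(p,g,.014,80)
goto(np.r_[c,HOV],quat(np.radians(g+t))); st("over")
servo_line(np.r_[c,.06],.15); st("low")
shot("over1",(340,120,200,150),3); np.save("a.npy",np.r_[c,g+t])
E
```

```text
(np.float64(1.4377204666645744), 82, array([ 0.63397725, -0.21322271]), 86.5)
down t=3.0 tcp [ 0.4392 -0.1652  0.0162] open 0.0854 F 0.0 fz [ 0.2  0.4 -0.1]
shut t=3.7 tcp [ 0.4371 -0.1642  0.0139] open -0.0001 F 0.0 fz [ 0.5  0.4 -0.2]
up t=4.7 tcp [ 0.4366 -0.1639  0.1688] open 0.0001 F 0.0 fz [ 0.2  0.2 -0.4]
over t=6.0 tcp [ 0.6333 -0.2131  0.1693] open -0.0001 F 0.0 fz [ 0.3 -0.1 -0.6]
low t=6.8 tcp [ 0.6347 -0.2136  0.0615] open -0.0001 F 0.0 fz [-0.   0.6  0.7]
```

View pics/over1.png

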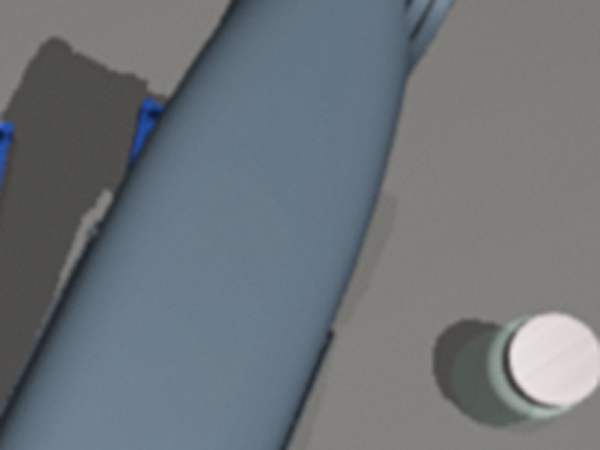

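The arm hides the tray in this picture. The fingers shut fully without holding the collar, so I step aside and look.

```bash
python3 - <<'E'
from h import *
servo_line([.634,-.213,.17],.2); ungrasp()
goto([.2,-.45,.25],quat(np.radians(90))); st("park")
shot("miss",(280,140,200,190),3)
E
```

```text
park t=10.2 tcp [ 0.2007 -0.4498  0.2498] open 0.0854 F 0.0 fz [ 0.1 -0.8  1. ]
```

View pics/miss.png

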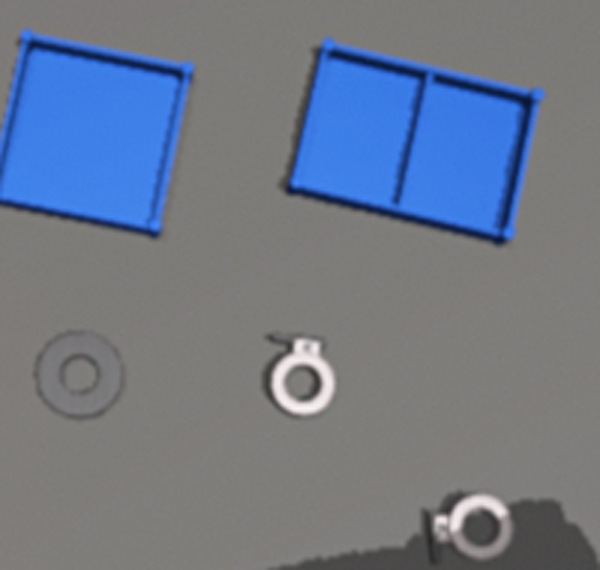

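```bash
python3 - <<'E'
from h import *
np.set_printoptions(precision=4,suppress=True)
s=snapshot("scene"); t=snapshot("top")
for n,u,z in (("A",(308,215),.02),("B",(318,182),.02),("large",(334,251),.016),("small",(361.5,286),.014),("hexc",(413,298),.01)): print(n,px(s,u,z)[0])
# hover over A for a side check
p=np.array([.4372,-.1642])
goto(np.r_[p,HOV],quat(np.radians(82))); servo_line(np.r_[p,.05],.2); st("x")
print("scene px of tcp",proj(s,np.r_[p,.05]), "top", proj(t,np.r_[p,.05]))
shot("side",(240,130,160,120),5,"scene")
E
```

```text
A [ 0.435  -0.1634  0.02  ]
B [ 0.3292 -0.2918  0.02  ]
large [0.4397 0.0086 0.016 ]
small [0.4391 0.1593 0.014 ]
hexc [0.3388 0.2601 0.01  ]
x t=12.5 tcp [ 0.4377 -0.1651  0.051 ] open 0.0852 F 0.0 fz [ 0.7 -0.4  0.5]
scene px of tcp [[306.9366 207.9184]] top [[382.6245 266.284 ]]
```

View pics/side.png

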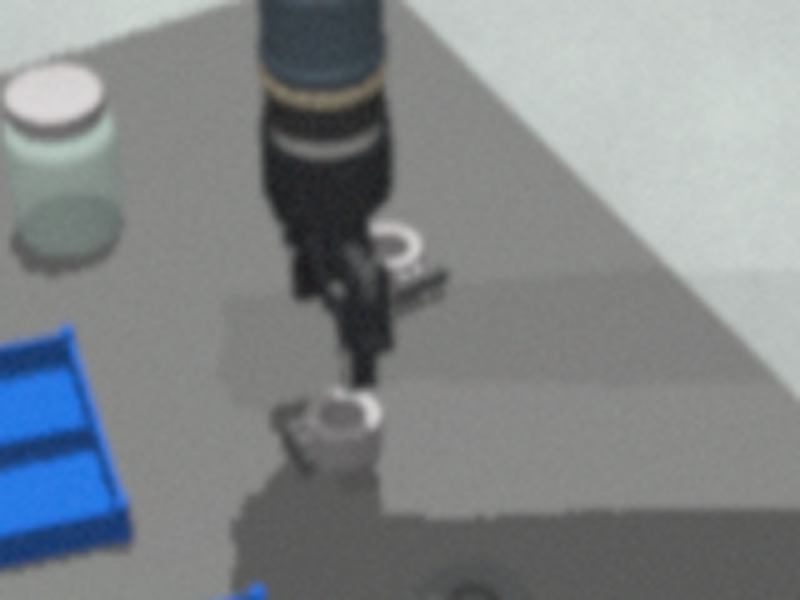

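```bash
python3 - <<'E'
from h import *
np.set_printoptions(precision=1,suppress=True)
s=snapshot("scene"); p=np.array([.4377,-.1651]); u=np.array([np.cos(1.431),np.sin(1.431)])
for d in (.0425,.057,-.0425,-.057):
    print(d,[(z,((proj(s,np.r_[p+d*u,z])[0]-[240,130])*5).round(0)) for z in (.051,.063,.075,.085)])
p=np.array([.4365,-.1642])
servo_line(np.r_[p,.001],.1); st("down"); close(80); st("shut")
shot("side2",(240,130,160,120),5,"scene")
servo_line(np.r_[p,.03],.1); st("lift")
E
```

```text
0.0425 [(0.051, array([357., 431.])), (0.063, array([356., 416.])), (0.075, array([356., 402.])), (0.085, array([355., 389.]))]
0.057 [(0.051, array([365., 446.])), (0.063, array([365., 432.])), (0.075, array([364., 417.])), (0.085, array([364., 404.]))]
-0.0425 [(0.051, array([310., 346.])), (0.063, array([310., 331.])), (0.075, array([309., 317.])), (0.085, array([308., 304.]))]
-0.057 [(0.051, array([303., 332.])), (0.063, array([302., 318.])), (0.075, array([301., 303.])), (0.085, array([301., 290.]))]
down t=13.2 tcp [ 0.4 -0.2  0. ] open 0.0854 F 0.0 fz [0.1 0.3 0. ]
shut t=13.8 tcp [ 0.4 -0.2  0. ] open 0.0424 F 80.0 fz [-2.3  2.3  8. ]
lift t=14.2 tcp [ 0.4 -0.2  0. ] open 0.0423 F 81.2 fz [ 0.5  0.8 -1.4]
```

View pics/side2.png

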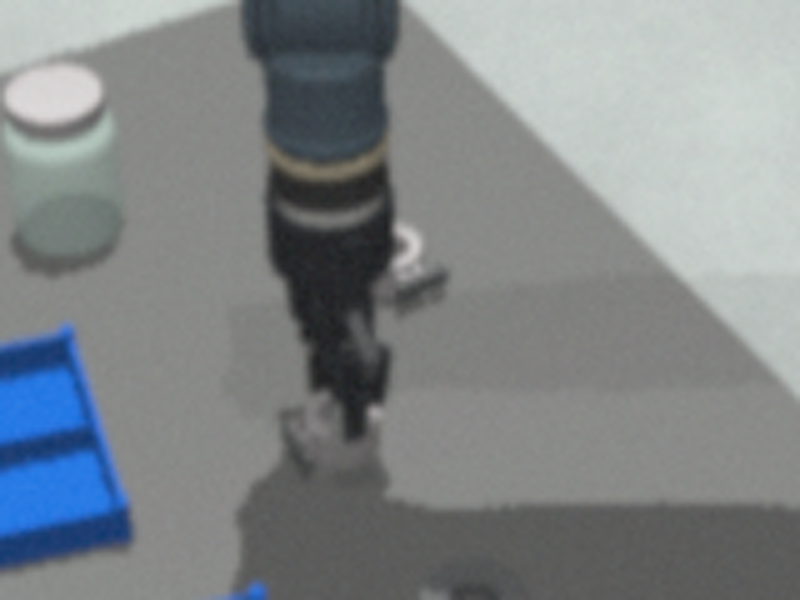

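The tip sits about 20 mm higher than the stated TCP: at 34 mm above it open, where I expected 13 mm. That explains the miss and the marginal 42 mm grip on the ring's top edge. I put the collar back and touch the bare mat to measure the offset.

```bash
python3 - <<'E'
from h import *
p=np.array([.4365,-.1642])
servo_line(np.r_[p,.0015],.1); ungrasp(); st("back"); servo_line(np.r_[p,.08],.2)
shot("coll",(340,220,120,120),5)
m=np.array([.44,-.085]); servo_line(np.r_[m,.08],.2); close(20); servo_line(np.r_[m,.008],.15)
f0=observe()["wrist_force"][2]; z=.008
while z>-.03:
    z-=.0015; servo_line(np.r_[m,z],.03); sleep(.05); o=observe(); f=o["wrist_force"][2]-f0
    if abs(f)>3: break
print("contact cmd",z,o["ee_pos"],f)
shot("tip",(240,130,160,120),5,"scene")
servo_line(np.r_[m,.08],.2); ungrasp()
E
```

```text
back t=15.2 tcp [ 0.4366 -0.1642  0.0016] open 0.0854 F 0.0 fz [ 0.5 -0.3 -1. ]
contact cmd -0.022000000000000002 [ 0.44046337 -0.08515578 -0.02010063] 11.656309957135035
```

View pics/tip.png

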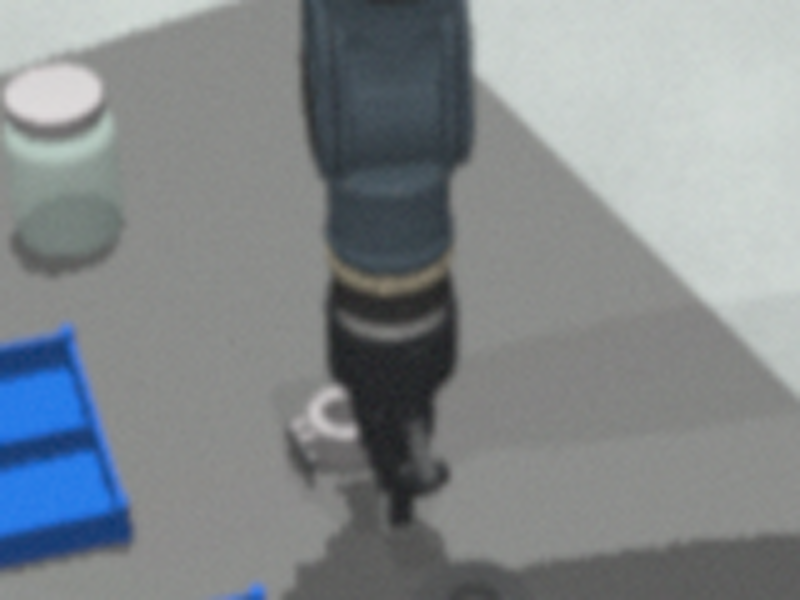

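Contact came at a reported z of -0.020, so the tips are 20 mm above the reported TCP; I will command every z 20 mm lower. I also check the sideways offset: the shut tip is at crop (400,522), pixel (320,234.4).

```bash
python3 - <<'E'
from h import *
s=snapshot("scene"); print("tip by scene cam",px(s,(320,234.4),0.0))
goto([.25,-.45,.2],quat(np.radians(82)))
shot("coll2",(340,220,120,120),5)
E
cat >> h.py <<'E'
D=.020
_goto,_line=goto,servo_line
def goto(p,q): _goto(np.array(p)-[0,0,D],q)
def servo_line(p,v=.15): _line(np.array(p)-[0,0,D],v)
E
```

```text
tip by scene cam [[ 0.43445753 -0.08675363  0.        ]]
```

View pics/coll2.png

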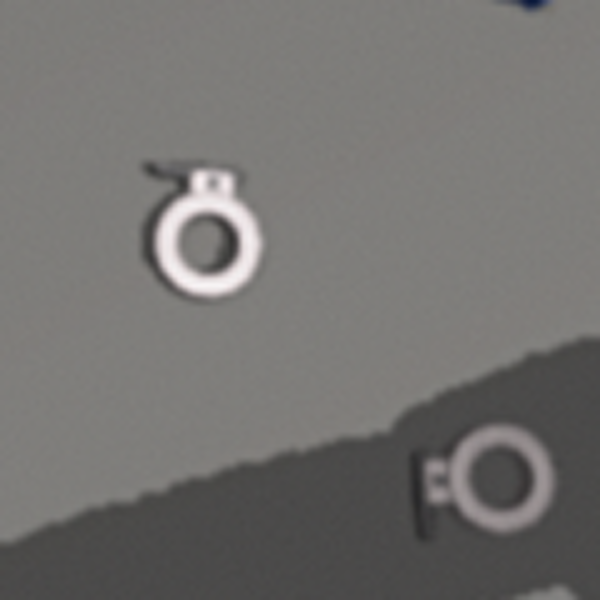

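Collar A ring now sits at pixel (381.8,268.8), B at (440.2,315.8), both flat. Now I redo A.

```bash
python3 - <<'E'
from h import *
s=snapshot("top"); p=px(s,(381.8,268.8),.028)[0][:2]; print(p)
yaw=-8
ch=[(tw(TWO,(0,.036)),-11.5+90-yaw),(tw(TWO,(0,.048)),-11.5-90-yaw)]
_,g,c,t=plan(p,yaw+90,ch); print(g,c,t)
pick(p,g,.012,80); o=observe()
if o["opening"]>.04: 
    place(c,g+t,.018)
    goto([.3,-.1,.2],quat(np.radians(82))); shot("placedA",(340,130,150,120),5,"top"); st("end")
E
```

```text
[ 0.43379507 -0.16535776]
82 [ 0.63397725 -0.21322271] 86.5
down t=29.2 tcp [ 0.4347 -0.1663 -0.0068] open 0.0851 F 0.0 fz [-0.2 -0.5  0.9]
shut t=29.6 tcp [ 0.4352 -0.1658 -0.0058] open 0.0448 F 80.5 fz [-0.3  1.3  7. ]
up t=30.6 tcp [ 0.4329 -0.1649  0.1483] open 0.0449 F 81.8 fz [-0.   1.  -2.7]
at t=33.0 tcp [ 0.6345 -0.2135 -0.0015] open 0.0446 F 81.8 fz [ 0.9 -1.1 -1.2]
open t=33.5 tcp [ 0.6342 -0.2133 -0.0018] open 0.0850 F 0.0 fz [-0.8 -0.  -0. ]
end t=35.8 tcp [ 0.3005 -0.1003  0.1799] open 0.0854 F 0.0 fz [ 0.4 -0.9  0.2]
```

View pics/placedA.png

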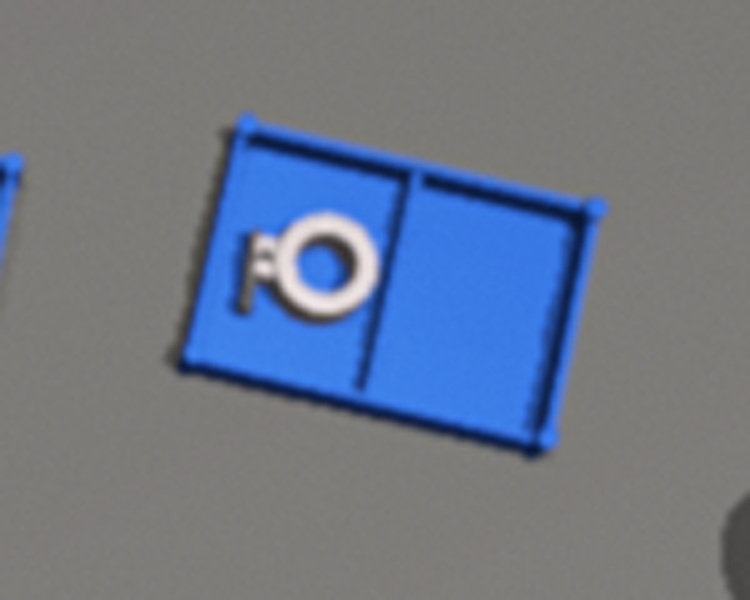

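Collar A lies flat in the +y bay (ring at crop (327,266)). Collar B and the large plate are next.

```bash
python3 - <<'E'
from h import *
import sys
s=snapshot("top"); p=px(s,(440.2,315.8),.028)[0][:2]; print(p)
yaw=91.5
_,g,c,t=plan(p,yaw+90,[(tw(TWO,(0,-.048)),-11.5+90-yaw)]); print(g,c,t)
pick(p,g,.012,80)
if observe()["opening"]<.04: sys.exit("missed B")
place(c,g+t,.018)
p=px(s,(306.3,264.8),.016)[0][:2]; c=tw(SQ,(0,0))
_,g,c,t=plan(p,80.2,[(c,0)]); print(g,p,c)
pick(p,g,.001,80)
if observe()["opening"]<.055: sys.exit("missed large")
place(c,g,.0065)
goto([.3,.1,.2],quat(np.radians(82))); st("end")
shot("placedB",(220,130,260,180),3,"top")
E
```

```text
[ 0.33220602 -0.29703381]
361.5 [ 0.61723034 -0.29553639] -13.0
down t=37.8 tcp [ 0.3331 -0.2976 -0.0067] open 0.0854 F 0.0 fz [-0.2  0.2  0.3]
shut t=38.3 tcp [ 0.333  -0.2982 -0.0059] open 0.0448 F 80.5 fz [-0.8  0.7  6.4]
up t=39.2 tcp [ 0.3316 -0.2963  0.1484] open 0.0447 F 81.7 fz [-0.  -0.4 -1.2]
at t=41.5 tcp [ 0.6176 -0.296  -0.0012] open 0.0453 F 81.7 fz [-0.8  0.6 -2.3]
open t=42.0 tcp [ 0.6174 -0.2956 -0.0019] open 0.0853 F 0.0 fz [-0.7  0.3 -0.2]
80.2 [0.43905854 0.00618908] [0.6256 0.003 ]
down t=45.2 tcp [ 0.4403  0.0058 -0.0179] open 0.0853 F 0.0 fz [0.7 0.5 0.3]
shut t=45.5 tcp [ 0.4411  0.0062 -0.0159] open 0.0620 F 84.6 fz [-2.7  1.4  8.2]
up t=46.5 tcp [0.4379 0.0063 0.1482] open 0.0619 F 87.7 fz [-0.2  0.4 -4.5]
at t=48.5 tcp [ 0.6257  0.0031 -0.0117] open 0.0618 F 88.7 fz [-4.4  1.   4. ]
open t=48.9 tcp [ 0.6263  0.0029 -0.0132] open 0.0856 F 0.0 fz [ 0.1 -0.3  0.7]
end t=51.1 tcp [0.3007 0.0999 0.1799] open 0.0853 F 0.0 fz [-0.4 -0.1  0.4]
```

View pics/placedB.png

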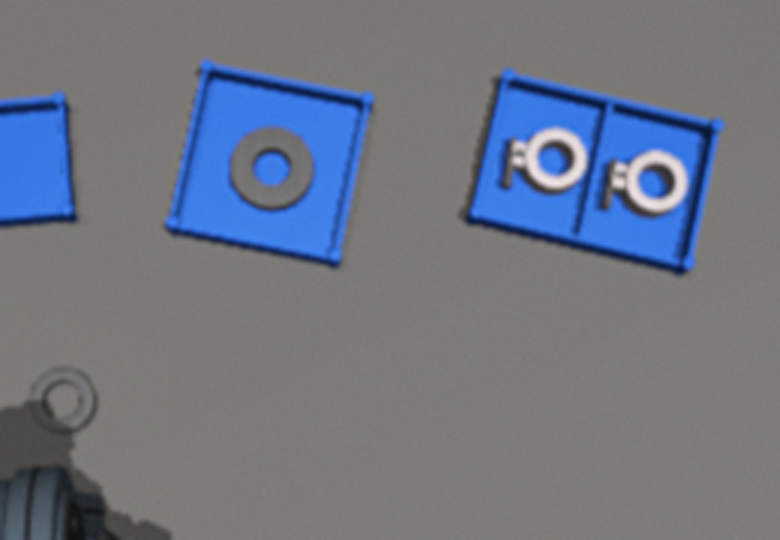

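Both collars lie flat, one in each bay. The large plate is flat near the square tray's centre, at pixel (310.7,186), and the small plate is at (241.2,263.3). Small plate and hex key are next.

```bash
python3 - <<'E'
from h import *
import sys
s=snapshot("top"); p=px(s,(241.1,263.3),.014)[0][:2]; c=px(s,(310.7,186),.020)[0][:2]; print("small",p,"large",c)
_,g,c,t=plan(p,80.2,[(c,0)])
pick(p,g,.001,60)
if observe()["opening"]<.04: sys.exit("missed small")
place(c,g,.0225)
p=np.array([.368,.252])
_,g,c,t=plan(p,81,[(tw(LONG,(.0095,-.024)),15.1)]); print(g,c)
pick(p,g,.002,90)
o=observe()["opening"]
if not .005<o<.02: sys.exit("missed hex")
place(c,g+t,.008)
goto([.3,-.1,.2],quat(np.radians(82))); st("end")
shot("placedC",(90,130,260,180),3,"top")
E
```

```text
small [0.43825268 0.15581609] large [0.62404434 0.00182181]
down t=52.9 tcp [ 0.4394  0.156  -0.0174] open 0.0853 F 0.0 fz [0.6 1.  0.3]
shut t=53.4 tcp [ 0.4399  0.1562 -0.0171] open 0.0467 F 62.1 fz [-1.6  0.1  5.9]
up t=54.3 tcp [0.4372 0.1556 0.1483] open 0.0471 F 61.8 fz [ 0.2  0.7 -1.6]
at t=56.4 tcp [0.6245 0.0022 0.003 ] open 0.0472 F 61.7 fz [-0.6  0.6 -1.4]
open t=56.9 tcp [0.6243 0.0018 0.0027] open 0.0852 F 0.0 fz [-0.6  0.4 -0.1]
81 [0.62719655 0.2293454 ]
down t=60.1 tcp [ 0.3692  0.2523 -0.0169] open 0.0855 F 0.0 fz [ 0.6 -0.6  0.3]
shut t=60.8 tcp [ 0.3681  0.2521 -0.0175] open 0.0068 F 88.6 fz [-1.1  0.   3.3]
up t=61.8 tcp [0.3671 0.2516 0.1484] open 0.0072 F 88.3 fz [-0.8 -0.3 -1.2]
at t=64.1 tcp [ 0.6283  0.2297 -0.0105] open 0.0066 F 88.3 fz [ 1.2  0.1 -0.1]
open t=64.8 tcp [ 0.6272  0.2293 -0.0121] open 0.0851 F 0.0 fz [ 0.1 -0.4  0.4]
end t=67.5 tcp [ 0.3006 -0.1     0.1802] open 0.0854 F 0.0 fz [ 0. -0. -0.]
```

View pics/placedC.png

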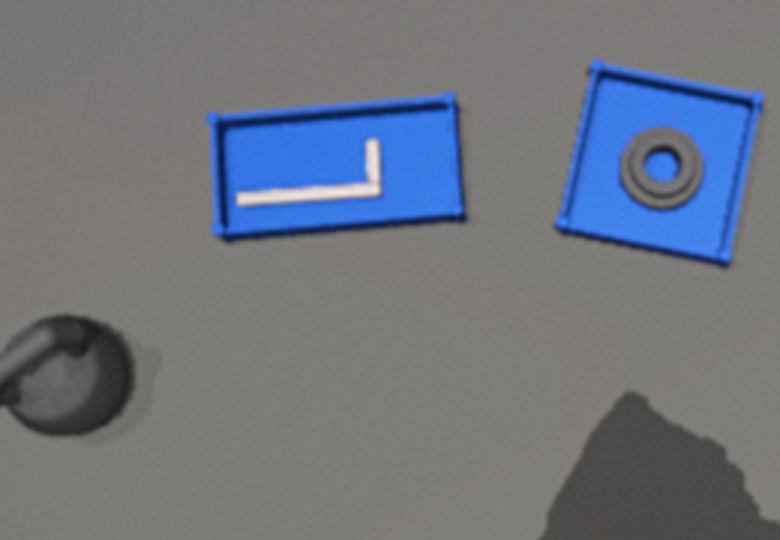

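The hex key lies flat in the long tray, with its corner at crop (377,190). The small plate is concentric on the large one at (661,168). The kettlebell is where it was, so I hand in.

```bash
python3 -c "
from cell import *
sleep(.5); print(sign_off())"
```

```text
the job is handed in; nothing more can be done
None
```

I handed the job in at about 68 s, and the last pictures show every part in its tray as asked; no verdict came back from the judge.

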